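# Draw the print case's bolt with the hooked rod

## Task

Take the hooked rod from its rest and with its hook gently pull the bolt of the print case, which lies under the wire shelf where the gripper cannot go, all the way back to its stop. Then seat the rod in its rest again as it was, leaving the other things on the table alone.

Things in the scene. Friction and masses are not known exactly. Their poses are not given: they have to be found in the camera images.
- rod_grip (a point): Centre of the wooden handle of the loose hooked rod (0.1 to 0.17 kg), half-way up, near its centre of mass: grasp here. x along the rod to its hook, z up when seated. Handle: bar 16 mm wide (y), 22 mm high (z), x = -90 to +50 mm. Then a 9 mm steel shaft runs on at the same height to x = 190 mm and bends straight down into the hook, a 9 mm round prong.
- rod_hook (a point): Lower tip of the rod's hook: at x = 190, y = 0, z = -38.5 mm from rod_grip, on the prong's axis. Same axes as rod_grip.
- rest_seat (a point): Where rod_grip lies when the rod is seated in the wooden rest, 80 mm above the table; x to the hook's end. The rest is fixed, left or right of the print case: a board 70 mm wide with two open-topped forks, under the handle at x = -72 mm (gap 24 mm) and the shaft at x = +100 mm (gap 18 mm), flared tops up to 22 mm above the rod's axis; free room for fingers between.
- rest_hook (a point): Point where rod_hook lies when the rod is seated: x = 190, z = -38.5 mm from rest_seat.
- tab_top (a point): Middle of the upper edge of the bolt's upright steel tab, 93 mm above the table. Tab: plate 30 mm wide (y), 6 mm thick (x), standing 25 mm out of the round bolt bar (top at 68 mm) that runs along x. +x points away from the robot. Behind the tab (+x) at least 31 mm are free for the hook, then comes a strap 75 mm high. The bolt drags with about 6 N and stays where it is left.
- bolt_bar (a point): Middle of the bolt bar under the tab, 62 mm above the table (bar 12 mm thick); axes as tab_top. The bolt is drawn to -x, 30 to 52 mm from where it starts, up to a rigid stop hidden in the case: its place differs each time by up to 22 mm, is not measured and must be felt, as a sharp rise of the force above the drag. The rod may load the bolt with at most 16 N.
- case_front (a point): Middle of the upper front edge of the fixed print case (240 deep in x, 210 wide, 50 mm high; axes as tab_top). Right above this edge begins a wire shelf on four legs (x = 0 and 240, y = -120 and 120 mm), underside 181 mm above the table, its stock up to 272 mm. The tab starts 56 to 100 mm behind this edge; only the bolt stands between the front legs.
- tape_c (a point): Centre of a roll of tape lying flat, 84 mm across, 24 mm high; to be left alone.
- sander_c (a point): Centre of a cork sanding block, 90 x 50 x 28 mm; to be left alone.
- glue_c (a point): Centre of a white glue bottle, 56 mm across, 160 mm high; to be left alone.
- jar_c (a point): Centre of an amber jar, 72 mm across, 85 mm high; to be left alone.
- mug_c (a point): Centre of a white mug, 80 mm across, 90 mm high; to be left alone.
- spool_c (a point): Centre of a wooden spool, 64 mm across, 70 mm high; to be left alone.

How it is judged (in metres and radians):
On the way, in this order (a step that is already met when the one before it is completed fails the run):
1. the rod is lifted clear of its rest (z of rod_grip in the frame of rest_seat above 0.03 m), for 0.1 s.
2. the bolt is drawn to within 2 mm of its stop (value of joint bolt above 0.05 m), for 0.1 s.
At the end, for the whole second after the job is handed in: The bolt is drawn to within 2 mm of its stop (the bolt's own joint above 0.050 of 0.052 m); the rod lies released and still, seated in both forks of its rest, hook down and at its own end: handle centre within 20 mm and hook tip within 25 mm of their seated points, not more than 5 mm above the seat (value of joint bolt above 0.05 m and distance between rod_grip and rest_seat below 0.02 m and distance between rod_hook and rest_hook below 0.025 m and z of rod_grip in the frame of rest_seat below 0.005 m and angle between rod_grip's own z axis and vertical below 0.2 rad and linear speed of rod below 0.02 m/s); the robot touches nothing.
It fails at once if the rod loads the bolt with more than 16 N (contact force between rod and bolt above 16 N).
It fails at once if the rod is forced against the case or shelf (over 20 N) (contact force between rod and rack above 20 N).
It fails at once if the gripper or arm touches the bolt instead of the rod (contact force between any of the fingers, the arm and bolt above 0.5 N).
It fails at once if another thing on the table is moved by more than 30 mm (distance of any of tape_c, sander_c, glue_c, jar_c, mug_c, spool_c from where it was at the start of the episode above 0.03 m).
It also fails if it takes over 72 s, if anything falls off the work surface, if the arm or the gripper's body presses on something with over 40 N, if the wrist force passes 120 N, or if a joint passes its speed limit or range.

## Robot

A 6-joint arm with a two-finger parallel gripper is mounted at the origin on the work surface. World frame = base frame: x ahead of the robot, y to its left, z up, the work surface at z = 0. Lengths are in mm, angles in rad, forces in N, time in s.
With the tool pointing down it reaches from about 275 to 1000 mm from the base axis. Payload 8.4 kg.
Tool frame: the origin (TCP) lies between the finger pads; the fingertips stand r.tips_ahead ahead of it and the grasp point (between the pads) lies 6 mm ahead of it (r.tips_ahead is the distance from the TCP to the fingertips, in mm); z points along the fingers, y is the line along which they close (so a half turn about z gives the same grasp; the last joint's range is limited). The gripper opens to 85 mm and grips with 20 to 120 N. Pads are 22 mm wide; open, the fingers measure 114 mm over their backs; the gripper's body (76 mm by 85 mm) begins 54 mm behind the grasp point. The pads swing forward as they close: fully open they stand 13 mm farther back than shut.
Start: joints at [-1.269, 0.353, 1.633, -0, 1.155, -0.002], TCP at [186.966, -596.382, 256.281] pointing down, gripper open.
Joint ranges: [-2.63, 2.63], [-0.92, 2.1], [0.06, 2.66], [-1.3, 4.44], [0, 2.69], [-3.02, 3.02]. Speed limits (rad/s): [2.22, 2.22, 2.79, 3.14, 3.14, 3.14].

## Interface

Orientations are given as [roll, pitch, yaw] about the fixed x, y, z axes, in that order (R = Rz(yaw) Ry(pitch) Rx(roll)).
In Python, from rig import r gives the robot as it stands.
- The arm moves only by the tool carry_out, never from a script. Its arguments are lists of equal length, an entry for each row: "delta_pos": the shift along the tool's x, y, z in m, a list of three; "rot": the turn, a rotation vector about the tool's x, y, z in degrees, a list of three. A call has 1 to 8 rows; each row is the pose to reach, as a shift and turn from the pose commanded when the call began, along the tool's axes at that moment; what a row does not reach only later rows make up. A row lasts 1/8 s, in which the tool goes at most 62.5 mm and 10.7 degrees, less where a joint would pass 70% of its speed; a pose out of reach is approached as far as the arm can. A call with a gripper value outside its range is refused whole. "claw" is the finger opening in m, from 0 to 0.0854, set as the call begins (left out, the last holds). The fingers move at their own pace and stop on an object; "grip_force" is the grip in N (left out, the last holds). Time passes only in rows, so rows that repeat a pose let the fingers close. It gives the time, the measured TCP pose, the force, the opening and the grip force at its end, in the units of the state.
- r.sense(): the state, without advancing time (a new reading comes with each control period).
- r.grab_frame(name): name is "scene" or "top"; returns the picture (480x640x3 uint8, blue, green, red); there is no depth.
- r.camera_info(name): a dict with "fx", "fy", "cx", "cy" (pixels), "pose" (4x4, takes a point from camera to world coordinates). Camera axes: x right, y down, z forward; pixel columns grow to the right and rows downward; lengths in mm; the calibration is good to about 2 mm. A picture is of the moment at which its call begins. camera_info takes no time and is no camera call.
- r.sign_off(): hands the job in; it is judged then, once.
Trained networks look in the newest picture that a camera, given by its name, has taken for a name from the list of things; names that differ only in an ending like _2 or _b are one class to them, and where a whole thing is asked for, a point or a joint stands for the part that bears it (a point fixed in the world has none). Each returns a list of dicts, best first, with "p" (0 to 1); they miss things now and then, are a little off and sometimes report something else, mostly with a low value. They report only what shows in the picture. A call takes as long as a camera call.
- r.recognise(thing, camera): "box" ([left, top, right, bottom] in pixels, round what is visible of it).
- r.cut_out(thing, camera): "mask" (480x640 bool, what is visible of it) and "box" ([left, top, right, bottom] in pixels, round what is visible of it).
The state is a dict: "clock": time; "qpos": joint angles; "qvel": joint speeds; "joint_efforts": joint torques, N m; "eef_pos": TCP position; "tcp_rot": TCP orientation; "contact_force": force on the tool from outside, world axes, zero at the start; "wrist_torque": the same for the moment, N m; "opening": opening from 0.0 (shut) to 1.0 (fully open); "grasp_force": force on a finger pad.
Only numpy, scipy, OpenCV 4.12 (cv2) and the standard library are available. Lean on these libraries where they do the work, as an engineer would, in place of code of your own. Each camera call takes 0.05 s, during which the arm holds its last target. There are 200 camera calls.

## Working session

There is one attempt and no reset: what is moved stays moved. The work goes in short steps, Python scripts to look and compute and a tool call to move; the robot and the scene stay as the last step left them, time stands still between calls to the robot, and variables do not carry over. Pictures are saved under pics/ and viewed, at most 10 in all, crops included, and the job is handed in when it is done.

Besides the shell and the picture viewer there is one more tool, called by a JSON object that holds its "fn" and its "kwargs". carry_out: Moves the arm, as the interface text tells. Its arguments: {"type":"object","properties":{"delta_pos":{"type":"array","items":{"type":"array","items":{"type":"number"}}},"rot":{"type":"array","items":{"type":"array","items":{"type":"number"}}},"claw":{"type":"number"},"grip_force":{"type":"number"}},"required":["delta_pos","rot"]}

```bash
mkdir -p pics
python3 - <<'E'
from rig import r
import cv2
for n in("scene","top"):
    cv2.imwrite(f"pics/{n}0.png",r.grab_frame(n)); c=r.camera_info(n); print(n,c)
    for t in("rod_grip","tab_top","case_front","rest_seat","bolt_bar"):
        try: print(t,[(d["box"],round(d["p"],2)) for d in r.recognise(t,n)][:3])
        except Exception as e: print(t,e)
print(r.sense(),r.tips_ahead)
E
```

```text
scene {'fx': 499.233859447811, 'fy': 499.233859447811, 'cx': 310.3920018295151, 'cy': 244.80739065259357, 'pose': array([[-1.99201233e-01,  8.37880557e-01, -5.08207675e-01,
         1.24394078e+03],
       [ 9.79852413e-01,  1.62667346e-01, -1.15881765e-01,
         1.44573534e+02],
       [-1.44262842e-02, -5.21052307e-01, -8.53402822e-01,
         1.21523264e+03],
       [ 0.00000000e+00,  0.00000000e+00,  0.00000000e+00,
         1.00000000e+00]])}
rod_grip [([208.3, 152.0, 241.2, 238.0], 0.8)]
tab_top [([291.6, 252.5, 306.4, 326.5], 0.71)]
case_front [([238.6, 216.1, 350.3, 350.5], 0.74)]
rest_seat [([208.6, 150.8, 253.9, 227.5], 0.75)]
bolt_bar [([294.4, 263.7, 306.4, 327.6], 0.79)]
top {'fx': 569.2209807578661, 'fy': 569.2209807578661, 'cx': 327.2050747328692, 'cy': 238.95467349631087, 'pose': array([[-1.95668175e-02, -9.93434077e-01,  1.12720337e-01,
         4.04114268e+02],
       [-9.99807572e-01,  1.95998606e-02, -8.15140002e-04,
         8.06655346e-01],
       [-1.39951505e-03, -1.12714597e-01, -9.93626419e-01,
         1.43786567e+03],
       [ 0.00000000e+00,  0.000000
[... 407 characters left out ...]
]
{'clock': 0.6, 'qpos': array([-1.26944098e+00,  3.52978281e-01,  1.63336829e+00,  2.54968247e-05,
        1.15523010e+00, -2.42035203e-03]), 'qvel': array([ 0.00144884, -0.00047568,  0.00079619, -0.00059704,  0.00086078,
        0.00080031]), 'joint_efforts': array([-1.11791789e-03, -6.04868031e+01, -3.42310309e+01, -4.14839269e-05,
        1.50311131e-03,  1.80858336e-06]), 'eef_pos': array([ 186.95167966, -596.39659038,  256.30813403]), 'tcp_rot': array([ 3.14157662e+00, -2.32881509e-05,  3.03765411e-01]), 'contact_force': array([ 0.18613803, -0.71152266, -0.17857998]), 'wrist_torque': array([-0.00813507, -0.00311283, -0.07041945]), 'grasp_force': 0.0, 'opening': 1.0000434526444082} 25.0
```

View pics/scene0.png

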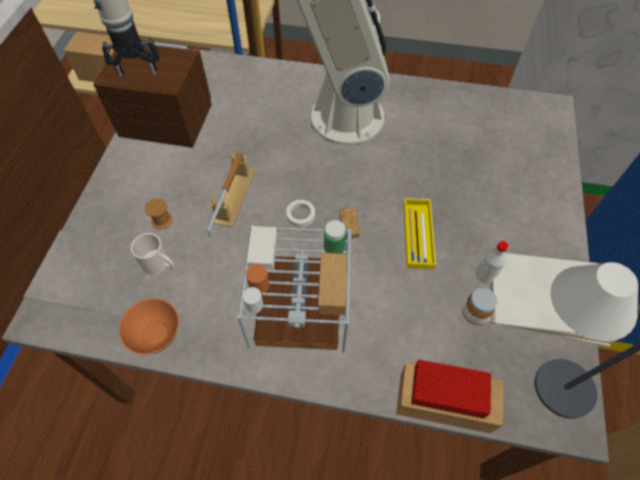

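View pics/top0.png

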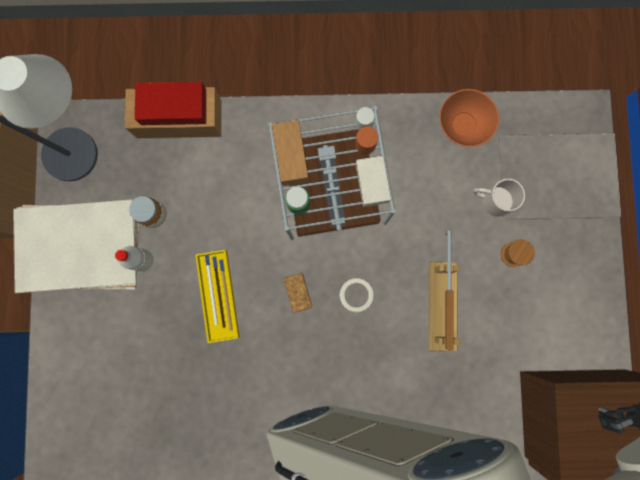

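The top picture shows the rod in its rest: handle end about (450,348), hook end about (449,231). The case and shelf span (270–395, 105–237), with the bolt bar running along (326–340, 145–230). I'll enlarge both areas.

Run:
```python
import cv2,numpy as np
t=cv2.imread("pics/top0.png");s=cv2.imread("pics/scene0.png")
a=cv2.resize(t[100:250,260:400],None,fx=4,fy=4,interpolation=3)  # 560x600
b=cv2.resize(t[222:360,420:475],None,fx=4,fy=4,interpolation=3)
b=cv2.copyMakeBorder(b,0,600-b.shape[0],0,0,0)
cv2.imwrite("pics/c1.png",np.hstack([a,b]))
cv2.imwrite("pics/c2.png",cv2.resize(s[140:360,200:360],None,fx=2.7,fy=2.7,interpolation=3))
```

```text
(no output)
```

View pics/c1.png

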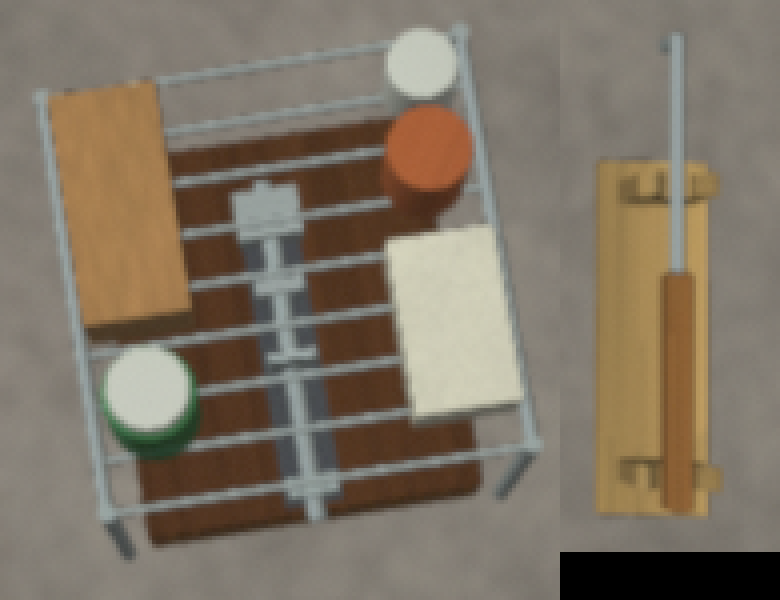

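View pics/c2.png

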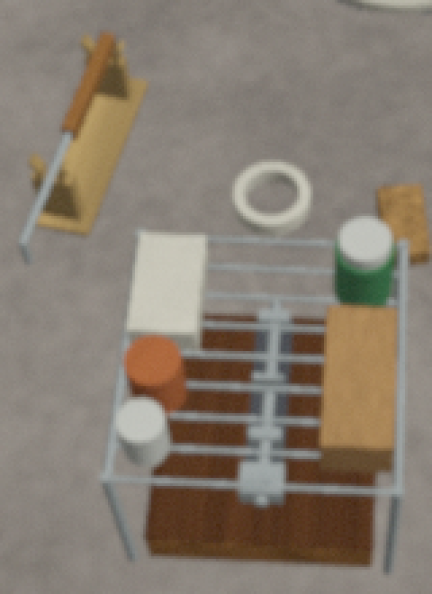

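The left crop shows the tab at crop (292,355), full px (333,188.8), with the strap behind it at (280,285). The handle runs from crop (678,272) to (678,515), and the shaft tip is at (677,35). Next I'll convert these to positions.

```bash
cat > h.py <<'E'
import numpy as np
from rig import r
def ray(cam,u,v,z):
    c=r.camera_info(cam);P=c["pose"]
    d=P[:3,:3]@np.array([(u-c["cx"])/c["fx"],(v-c["cy"])/c["fy"],1])
    return P[:3,3]+d*(z-P[2,3])/d[2]
E
python3 - <<'E'
from h import *
A=lambda u,v,z,n:print(n,ray("top",260+u/4,100+v/4,z).round(1))
B=lambda u,v,z,n:print(n,ray("top",420+(u-560)/4,222+v/4,z).round(1))
S=lambda u,v,z,n:print(n,"scene",ray("scene",200+u/2.7,140+v/2.7,z).round(1))
A(268,357,93,"tab L");A(315,353,93,"tab R");A(291.5,354,93,"tab mid");
S(265,433,93,"tab")
A(280,283,75,"strap");A(313,487,75,"strap front");A(316,520,62,"bar end")
for n,u,v in(("FL",107,515),("FR",537,447),("BL",40,97),("BR",460,30)):A(u,v,185,n)
A(150,545,0,"case FL0");A(150,545,50,"case FL50");A(480,490,0,"FR0");A(480,490,50,"FR50")
B(678,515,88,"handle end");B(678,272,91,"handle front");B(677,35,83,"tip")
S(109,35,88,"hend");S(68,131,88,"hfront");S(24,245,83,"tip")
B(598,515,0,"board");B(708,515,0,"board");B(598,160,0,"b");B(708,160,0,"b")
E
```

```text
tab L [676.8  -2.2  93. ]
tab R [678.7 -30.4  93. ]
tab mid [678.4 -16.3  93. ]
tab scene [738.8  -5.5  93. ]
strap [726.2 -10.4  75. ]
strap front [600.1 -27.8  75. ]
bar end [581.6 -29.5  62. ]
FL [570.8  89.1 185. ]
FR [ 604.3 -150.7  185. ]
BL [810.5 124.3 185. ]
BR [ 844.9 -114.8  185. ]
case FL0 [575.6  75.    0. ]
case FL50 [569.7  72.5  50. ]
FR0 [ 606.8 -135.8    0. ]
FR50 [ 599.8 -131.1   50. ]
handle end [ 289.1 -280.5   88. ]
handle front [ 430.2 -286.1   91. ]
tip [ 571.8 -293.4   83. ]
hend scene [ 297.4 -278.    88. ]
hfront scene [ 434.7 -284.4   88. ]
tip scene [ 578.4 -288.5   83. ]
board [ 282.5 -249.2    0. ]
board [ 281.2 -317.5    0. ]
b [ 503.5 -258.     0. ]
b [ 502.1 -327.5    0. ]
```

```bash
cat >> h.py <<'E'
from scipy.spatial.transform import Rotation as R
def go(*targets):
    "rows for world TCP targets (x,y,z mm, yaw rad), tool down"
    s=r.sense();R0=R.from_euler("xyz",s["tcp_rot"])
    for x,y,z,w in targets:
        d=R0.inv().apply(np.array([x,y,z])-s["eef_pos"])/1000
        print("delta",d.round(4),"rot",np.degrees((R0.inv()*R.from_euler("xyz",[np.pi,0,w])).as_rotvec()).round(2))
E
python3 - <<'E'
from h import *
for v in(315,378,433):print(ray("scene",200+268/2.7,140+v/2.7,93).round(1))
go((380,-284,256,-.042),(380,-284,150,-.042))
E
```

```text
[616.5 -29.   93. ]
[683.1 -14.7  93. ]
[738.3  -2.8  93. ]
delta [ 0.2777 -0.2404  0.0003] rot [ 0.   -0.   19.81]
delta [ 0.2777 -0.2404  0.1063] rot [ 0.   -0.   19.81]
```

{"fn": "carry_out", "kwargs": {"delta_pos": [[0.046,-0.04,0],[0.093,-0.08,0],[0.139,-0.12,0],[0.185,-0.16,0.01],[0.232,-0.2,0.04],[0.278,-0.24,0.07],[0.278,-0.24,0.106],[0.278,-0.24,0.106]], "rot": [[0,0,4],[0,0,8],[0,0,12],[0,0,16],[0,0,19.8],[0,0,19.8],[0,0,19.8],[0,0,19.8]], "claw": 0.06}}

```text
clock: 1.6
eef_pos: [379.4, -282.3, 148.4]
tcp_rot: [-3.139, 0.004, -0.04]
contact_force: [-0.3, 0.7, 0.4]
opening: 0.702
grasp_force: 0.0
```

Run:
```python
from h import *
import cv2
s=r.sense();print(s["clock"],s["eef_pos"],s["tcp_rot"],s["opening"])
t=r.grab_frame("top");u=r.grab_frame("scene")
a=cv2.resize(t[222:362,400:500],None,fx=4,fy=4,interpolation=3);b=cv2.resize(u[130:270,180:280],None,fx=4,fy=4,interpolation=3)
cv2.imwrite("pics/c3.png",np.hstack([a,b]))
go((380,-284,86,-.042))
```

```text
1.6 [ 379.35546476 -282.31570582  148.43743301] [-3.13869873  0.00423279 -0.03963542] 0.7016688100791865
delta [-0.0006 -0.0008  0.0651] rot [0.01 0.   0.02]
```

View pics/c3.png

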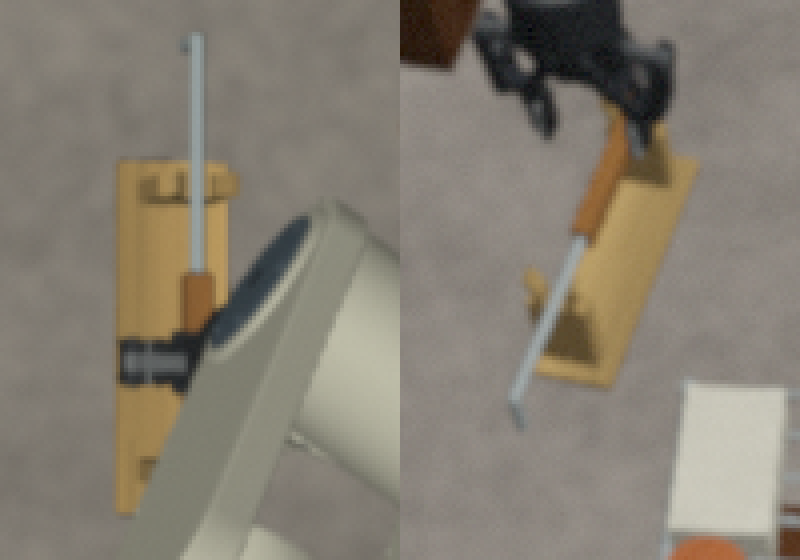

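The fingers straddle the handle, with the handle front edge at crop (197,272) and the left finger at (150,362). I'll descend and grip.

{"fn": "carry_out", "kwargs": {"delta_pos": [[0,0,0.02],[0,0,0.04],[0,0,0.055],[0,0,0.064],[0,0,0.064],[0,0,0.064]], "rot": [[0,0,0],[0,0,0],[0,0,0],[0,0,0],[0,0,0],[0,0,0]]}}

```text
clock: 2.45
eef_pos: [380.7, -284.5, 86.8]
tcp_rot: [3.141, -0.001, -0.042]
contact_force: [-0.1, -0.4, 0.1]
opening: 0.699
grasp_force: 0.0
```

{"fn": "carry_out", "kwargs": {"delta_pos": [[0,0,0],[0,0,0],[0,0,0],[0,0,0],[0,0,0],[0,0,0],[0,0,0],[0,0,0]], "rot": [[0,0,0],[0,0,0],[0,0,0],[0,0,0],[0,0,0],[0,0,0],[0,0,0],[0,0,0]], "claw": 0.0, "grip_force": 100}}

```text
clock: 3.45
eef_pos: [380.6, -284.3, 86.8]
tcp_rot: [3.141, -0.0, -0.042]
contact_force: [-0.9, 1.0, 5.4]
opening: 0.169
grasp_force: 97.4
```

{"fn": "carry_out", "kwargs": {"delta_pos": [[0,0,-0.005],[0,0,-0.015],[0,0,-0.03],[0,0,-0.05],[0,0,-0.07],[0,0,-0.09],[0,0,-0.1],[0,0,-0.1]], "rot": [[0,0,0],[0,0,0],[0,0,0],[0,0,0],[0,0,0],[0,0,0],[0,0,0],[0,0,0]]}}

```text
clock: 4.45
eef_pos: [380.8, -284.4, 187.2]
tcp_rot: [3.141, -0.001, -0.042]
contact_force: [0.2, -0.3, -0.3]
opening: 0.17
grasp_force: 97.5
```

Run:
```python
from h import *
import cv2
s=r.sense();print(s)
t=r.grab_frame("top");u=r.grab_frame("scene")
a=cv2.resize(t[202:342,400:500],None,fx=4,fy=4,interpolation=3);b=cv2.resize(u[130:270,180:280],None,fx=4,fy=4,interpolation=3)
cv2.imwrite("pics/c4.png",np.hstack([a,b]))
```

```text
{'clock': 4.45, 'qpos': array([-6.44723636e-01,  2.05935455e-01,  2.01352505e+00, -1.03448042e-06,
        9.20357910e-01,  9.67806867e-01]), 'qvel': array([ 0.00179682,  0.02336049,  0.01771551, -0.00041816, -0.01226889,
        0.00054224]), 'joint_efforts': array([ 1.29421649e-03, -4.58809841e+01, -2.96186453e+01,  5.48047421e-03,
        1.88827026e-01, -4.42314013e-05]), 'eef_pos': array([ 380.7865819 , -284.44158728,  187.16074265]), 'tcp_rot': array([ 3.14058579e+00, -1.46086924e-03, -4.17328149e-02]), 'contact_force': array([ 0.17310776, -0.34414024, -0.32626327]), 'wrist_torque': array([ 0.06254018,  0.00724497, -0.05389688]), 'grasp_force': 97.45210289955139, 'opening': 0.16966858059833168}
```

View pics/c4.png

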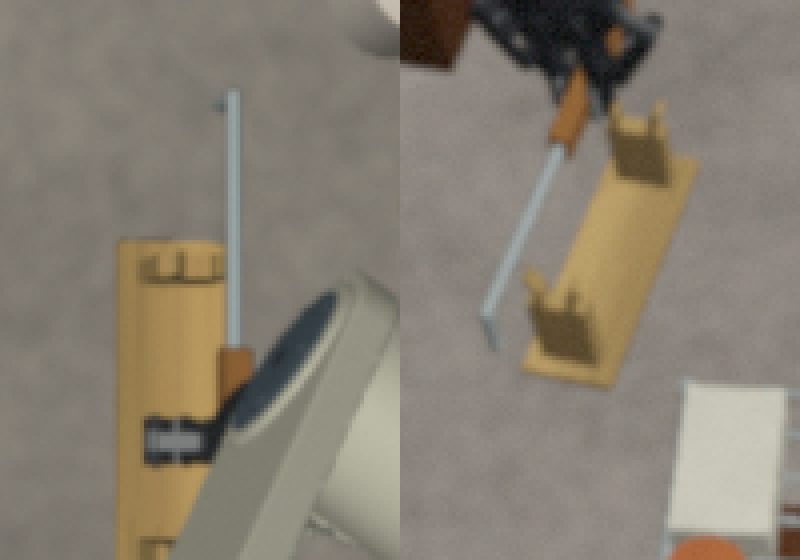

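The rod is lifted level, with the shaft tip at top crop (233,90) and scene crop (487,318). I'll triangulate the tip, check its level, and compute the approach.

Run:
```python
from h import *
def tri(t,u):
    o=[];d=[]
    for n,p in(("top",t),("scene",u)):
        a=ray(n,*p,0);b=ray(n,*p,300);o.append(a);d.append((b-a)/np.linalg.norm(b-a))
    A=sum(np.eye(3)-np.outer(x,x) for x in d);B=sum((np.eye(3)-np.outer(x,x))@y for x,y in zip(d,o));return np.linalg.solve(A,B)
print("tip",tri((458.25,224.5),(201.75,209.5)).round(1),"hf",tri((458.75,289),(219.75,167)).round(1))
print(ray("top",458.25,224.5,185),ray("top",458.75,289,191))
w=.1425;X=np.array([np.cos(w),np.sin(w)]);Y=np.array([-X[1],X[0]])
tab=np.array([680,-17.])
pull=[tab+X*(d-190) for d in(-150,-100,16)]
print([p.round(1) for p in pull],"front",(np.array([587.5,-30.8])-tab)@X,(np.array([587.5,-30.8])-tab)@Y)
p0,p1,p2=pull
go((*p0,187,w),(*p0,149,w),(*p2,149,w),(*p2,121,w))
```

```text
tip [ 573.8 -292.6  175. ] hf [ 430.1 -287.5  175.9]
[ 572.80374739 -291.82331952  185.        ] [ 430.01992063 -285.0485637   191.        ]
[array([343.4, -65.3]), array([392.9, -58.2]), array([507.8, -41.7])] front -93.52227548443925 -0.5234388337244411
delta [-0.0458 -0.217  -0.001 ] rot [ -0.02   0.02 -10.56]
delta [-0.0458 -0.217   0.037 ] rot [ -0.02   0.02 -10.56]
delta [ 0.1174 -0.2474  0.037 ] rot [ -0.02   0.02 -10.56]
delta [ 0.1174 -0.2474  0.065 ] rot [ -0.02   0.02 -10.56]
```

{"fn": "carry_out", "kwargs": {"delta_pos": [[-0.02,-0.02,0],[-0.046,-0.06,0],[-0.046,-0.1,0],[-0.046,-0.15,0],[-0.046,-0.19,0],[-0.046,-0.217,0.01],[-0.046,-0.217,0.03],[-0.046,-0.217,0.037]], "rot": [[0,0,0],[0,0,-1],[0,0,-3],[0,0,-6],[0,0,-9],[0,0,-10.56],[0,0,-10.56],[0,0,-10.56]]}}

```text
clock: 5.55
eef_pos: [342.5, -65.0, 148.1]
tcp_rot: [-3.141, 0.003, 0.143]
contact_force: [0.3, -0.1, -0.9]
opening: 0.172
grasp_force: 97.7
```

{"fn": "carry_out", "kwargs": {"delta_pos": [[0,0,0],[0,0,0]], "rot": [[0,0,0],[0,0,0]]}}

```text
clock: 5.8
eef_pos: [343.8, -65.8, 149.6]
tcp_rot: [3.142, -0.0, 0.142]
contact_force: [0.8, -1.2, -0.8]
opening: 0.171
grasp_force: 97.7
```

Run:
```python
from h import *
s=r.sense();print(s["eef_pos"],s["tcp_rot"],s["contact_force"])
w=.1425;X=np.array([np.cos(w),np.sin(w)])
go((*(np.array([680,-17.])+X*(19-190)),149,w))
```

```text
[343.7882068  -65.82712686 149.56770485] [ 3.14150452e+00 -2.40020052e-04  1.41753399e-01] [ 0.77143653 -1.22809114 -0.80471947]
delta [ 0.1687 -0.0007  0.0006] rot [ 0.01 -0.01 -0.04]
```

{"fn": "carry_out", "kwargs": {"delta_pos": [[0.015,0,0],[0.045,0,0],[0.08,-0.0005,0],[0.115,-0.0005,0],[0.145,-0.0005,0],[0.16,-0.0005,0],[0.169,-0.0005,0],[0.169,-0.0005,0]], "rot": [[0,0,0],[0,0,0],[0,0,0],[0,0,0],[0,0,0],[0,0,0],[0,0,0],[0,0,0]]}}

```text
clock: 6.8
eef_pos: [510.7, -41.0, 149.2]
tcp_rot: [-3.142, 0.0, 0.143]
contact_force: [0.6, -0.5, -0.9]
opening: 0.172
grasp_force: 97.6
```

Run:
```python
from h import *
import cv2
s=r.sense();print(s["eef_pos"],s["tcp_rot"],s["contact_force"])
t=r.grab_frame("top");u=r.grab_frame("scene")
a=cv2.resize(t[130:240,300:370],None,fx=5,fy=5,interpolation=3);b=cv2.resize(u[230:340,265:335],None,fx=5,fy=5,interpolation=3)
cv2.imwrite("pics/c5.png",np.hstack([a,b]))
```

```text
[510.6680604  -40.98678933 149.21327934] [-3.14154303e+00  3.10218167e-04  1.42541077e-01] [ 0.60102788 -0.50886495 -0.89699287]
```

View pics/c5.png

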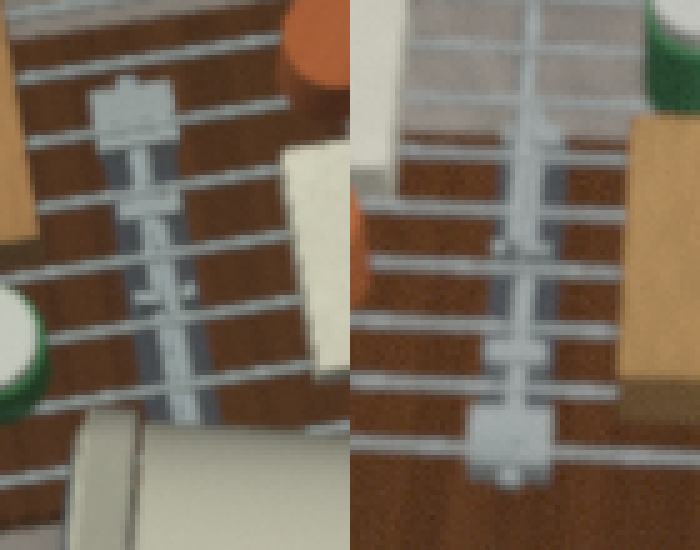

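Run:
```python
from h import *
def proj(n,p):
    c=r.camera_info(n);q=np.linalg.inv(c["pose"])@np.r_[p,1];return np.array([c["fx"]*q[0]/q[2]+c["cx"],c["fy"]*q[1]/q[2]+c["cy"]])
w=.1425;X=np.array([np.cos(w),np.sin(w)]);g=np.array([510.7,-41])
for nm,xy,z in(("shaft end",g+X*193.5,147),("hook tip far",g+X*193.5,105),("hook tip near",g+X*184.5,105),("tab",[680,-17],93),("strap near face",np.array([680,-17])+X*34,75)):
    p=np.r_[xy,z];print(nm,p.round(1),((proj("top",p)-[300,130])*5).round(0),((proj("scene",p)-[265,230])*5+[350,0]).round(0))
```

```text
shaft end [702.2 -13.5 147. ] [158. 218.] [512. 234.]
hook tip far [702.2 -13.5 105. ] [158. 238.] [515. 273.]
hook tip near [693.3 -14.8 105. ] [161. 257.] [516. 257.]
tab [680 -17  93] [166. 289.] [518. 244.]
strap near face [713.7 -12.2  75. ] [154. 229.] [515. 320.]
```

Run:
```python
from h import *
import cv2
t=cv2.imread("pics/c5.png")
a=cv2.resize(t[170:330,90:240],(562,600),interpolation=2);cv2.imwrite("pics/c6.png",cv2.resize(np.hstack([t[170:330,90:240],t[180:340,450:600]]),(800,427),interpolation=2))
```

```text
(no output)
```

View pics/c6.png

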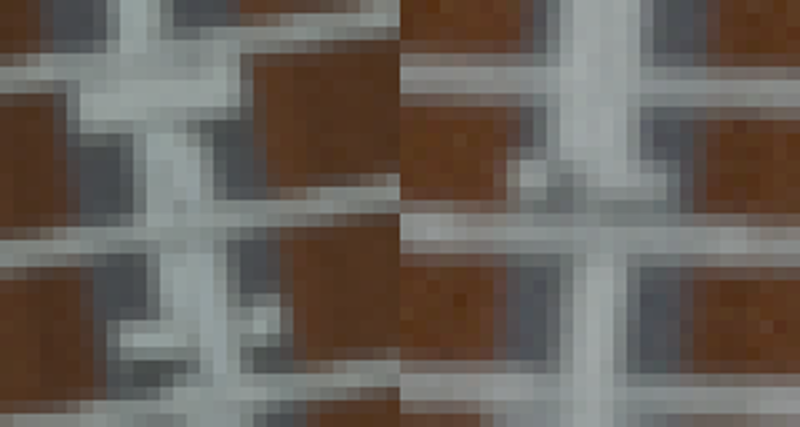

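The picture shows the tab at top crop (169,292) and scene crop (521,249). That agrees with the prediction within about 2 mm, so the hook should be behind the tab. I'll lower it carefully.

{"fn": "carry_out", "kwargs": {"delta_pos": [[0,0,0.006],[0,0,0.01],[0,0,0.012],[0,0,0.013]], "rot": [[0,0,0],[0,0,0],[0,0,0],[0,0,0]]}}

```text
clock: 7.4
eef_pos: [510.6, -41.0, 136.1]
tcp_rot: [-3.142, 0.0, 0.142]
contact_force: [-0.4, 0.1, -1.5]
opening: 0.172
grasp_force: 97.6
```

{"fn": "carry_out", "kwargs": {"delta_pos": [[0,0,0.001],[0,0,0.002]], "rot": [[0,0,0],[0,0,0]]}}

```text
clock: 7.65
eef_pos: [510.8, -41.0, 134.3]
tcp_rot: [-3.142, -0.0, 0.143]
contact_force: [-0.0, 0.5, -1.3]
opening: 0.171
grasp_force: 97.6
```

{"fn": "carry_out", "kwargs": {"delta_pos": [[0,0,0.001],[0,0,0.002]], "rot": [[0,0,0],[0,0,0]]}}

```text
clock: 7.9
eef_pos: [510.8, -41.0, 132.3]
tcp_rot: [-3.142, -0.0, 0.143]
contact_force: [-0.3, 0.8, -0.6]
opening: 0.171
grasp_force: 97.6
```

{"fn": "carry_out", "kwargs": {"delta_pos": [[0,0,0.001],[0,0,0.002]], "rot": [[0,0,0],[0,0,0]]}}

```text
clock: 8.15
eef_pos: [510.7, -41.0, 130.2]
tcp_rot: [-3.142, 0.0, 0.143]
contact_force: [0.3, -0.4, -0.5]
opening: 0.166
grasp_force: 97.6
```

{"fn": "carry_out", "kwargs": {"delta_pos": [[0,0,0.001],[0,0,0.002],[0,0,0.003]], "rot": [[0,0,0],[0,0,0],[0,0,0]]}}

```text
clock: 8.52
eef_pos: [510.8, -41.0, 127.2]
tcp_rot: [-3.142, -0.0, 0.142]
contact_force: [-0.6, -0.5, -1.6]
opening: 0.172
grasp_force: 97.6
```

{"fn": "carry_out", "kwargs": {"delta_pos": [[0,0,0.001],[0,0,0.002],[0,0,0.003],[0,0,0.004],[0,0,0.005],[0,0,0.005]], "rot": [[0,0,0],[0,0,0],[0,0,0],[0,0,0],[0,0,0],[0,0,0]]}}

```text
clock: 9.28
eef_pos: [510.7, -41.0, 122.2]
tcp_rot: [-3.142, 0.0, 0.142]
contact_force: [0.4, -0.4, -1.3]
opening: 0.168
grasp_force: 97.6
```

{"fn": "carry_out", "kwargs": {"delta_pos": [[-0.001,0,0],[-0.002,0,0],[-0.003,0,0],[-0.004,0,0],[-0.005,0,0]], "rot": [[0,0,0],[0,0,0],[0,0,0],[0,0,0],[0,0,0]]}}

```text
clock: 9.9
eef_pos: [505.7, -41.7, 122.3]
tcp_rot: [3.142, -0.0, 0.142]
contact_force: [0.3, -0.3, -1.4]
opening: 0.17
grasp_force: 97.6
```

{"fn": "carry_out", "kwargs": {"delta_pos": [[-0.001,0,0],[-0.002,0,0]], "rot": [[0,0,0],[0,0,0]]}}

```text
clock: 10.15
eef_pos: [503.8, -42.0, 122.3]
tcp_rot: [-3.142, -0.0, 0.143]
contact_force: [-1.3, -0.2, -0.7]
opening: 0.17
grasp_force: 97.6
```

{"fn": "carry_out", "kwargs": {"delta_pos": [[-0.001,0,0],[-0.002,0,0]], "rot": [[0,0,0],[0,0,0]]}}

```text
clock: 10.4
eef_pos: [501.8, -42.2, 122.3]
tcp_rot: [-3.142, -0.0, 0.143]
contact_force: [0.6, 0.8, -0.3]
opening: 0.168
grasp_force: 97.6
```

{"fn": "carry_out", "kwargs": {"delta_pos": [[-0.001,0,0],[-0.002,0,0]], "rot": [[0,0,0],[0,0,0]]}}

```text
clock: 10.65
eef_pos: [499.8, -42.6, 122.3]
tcp_rot: [3.142, -0.0, 0.143]
contact_force: [0.1, -1.0, -0.9]
opening: 0.174
grasp_force: 97.6
```

{"fn": "carry_out", "kwargs": {"delta_pos": [[-0.001,0,0],[-0.002,0,0]], "rot": [[0,0,0],[0,0,0]]}}

```text
clock: 10.9
eef_pos: [497.9, -42.8, 122.3]
tcp_rot: [3.142, -0.0, 0.143]
contact_force: [2.0, -0.4, -1.1]
opening: 0.174
grasp_force: 97.6
```

{"fn": "carry_out", "kwargs": {"delta_pos": [[-0.001,0,0],[-0.002,0,0]], "rot": [[0,0,0],[0,0,0]]}}

```text
clock: 11.15
eef_pos: [497.3, -43.1, 122.7]
tcp_rot: [3.141, -0.003, 0.143]
contact_force: [6.0, 0.9, -3.1]
opening: 0.169
grasp_force: 97.4
```

{"fn": "carry_out", "kwargs": {"delta_pos": [[-0.001,0,0],[-0.002,0,0]], "rot": [[0,0,0],[0,0,0]]}}

```text
clock: 11.4
eef_pos: [495.4, -43.3, 122.7]
tcp_rot: [3.141, -0.003, 0.143]
contact_force: [5.9, 1.4, -4.0]
opening: 0.166
grasp_force: 97.5
```

{"fn": "carry_out", "kwargs": {"delta_pos": [[-0.002,0,0],[-0.004,0,0],[-0.006,0,0],[-0.008,0,0],[-0.01,0,0]], "rot": [[0,0,0],[0,0,0],[0,0,0],[0,0,0],[0,0,0]]}}

```text
clock: 12.02
eef_pos: [485.5, -44.8, 122.7]
tcp_rot: [3.141, -0.003, 0.143]
contact_force: [6.5, 0.8, -3.7]
opening: 0.167
grasp_force: 97.5
```

{"fn": "carry_out", "kwargs": {"delta_pos": [[-0.002,0,0],[-0.004,0,0],[-0.006,0,0],[-0.008,0,0],[-0.01,0,0]], "rot": [[0,0,0],[0,0,0],[0,0,0],[0,0,0],[0,0,0]]}}

```text
clock: 12.65
eef_pos: [475.6, -46.2, 122.7]
tcp_rot: [3.141, -0.003, 0.143]
contact_force: [6.1, 1.1, -3.0]
opening: 0.17
grasp_force: 97.5
```

{"fn": "carry_out", "kwargs": {"delta_pos": [[-0.001,0,0],[-0.002,0,0],[-0.003,0,0]], "rot": [[0,0,0],[0,0,0],[0,0,0]]}}

```text
clock: 13.02
eef_pos: [472.6, -46.6, 122.7]
tcp_rot: [3.141, -0.003, 0.143]
contact_force: [5.9, 1.0, -2.9]
opening: 0.168
grasp_force: 97.5
```

{"fn": "carry_out", "kwargs": {"delta_pos": [[-0.001,0,0],[-0.002,0,0],[-0.003,0,0]], "rot": [[0,0,0],[0,0,0],[0,0,0]]}}

```text
clock: 13.4
eef_pos: [469.6, -47.1, 122.7]
tcp_rot: [3.141, -0.003, 0.143]
contact_force: [6.2, 1.0, -3.1]
opening: 0.169
grasp_force: 97.5
```

{"fn": "carry_out", "kwargs": {"delta_pos": [[-0.0006,0,0],[-0.0012,0,0]], "rot": [[0,0,0],[0,0,0]]}}

```text
clock: 13.65
eef_pos: [468.5, -47.2, 122.7]
tcp_rot: [3.141, -0.003, 0.143]
contact_force: [5.8, 2.8, -3.9]
opening: 0.171
grasp_force: 97.5
```

{"fn": "carry_out", "kwargs": {"delta_pos": [[-0.0006,0,0],[-0.0012,0,0]], "rot": [[0,0,0],[0,0,0]]}}

```text
clock: 13.9
eef_pos: [467.3, -47.4, 122.7]
tcp_rot: [3.141, -0.003, 0.143]
contact_force: [5.4, 0.8, -3.1]
opening: 0.169
grasp_force: 97.5
```

{"fn": "carry_out", "kwargs": {"delta_pos": [[-0.0006,0,0],[-0.0012,0,0]], "rot": [[0,0,0],[0,0,0]]}}

```text
clock: 14.15
eef_pos: [466.1, -47.6, 122.7]
tcp_rot: [3.141, -0.003, 0.143]
contact_force: [5.7, 1.8, -3.4]
opening: 0.168
grasp_force: 97.5
```

{"fn": "carry_out", "kwargs": {"delta_pos": [[-0.0006,0,0],[-0.0012,0,0]], "rot": [[0,0,0],[0,0,0]]}}

```text
clock: 14.4
eef_pos: [464.9, -47.7, 122.7]
tcp_rot: [3.141, -0.003, 0.143]
contact_force: [6.0, 1.3, -3.2]
opening: 0.17
grasp_force: 97.5
```

{"fn": "carry_out", "kwargs": {"delta_pos": [[-0.0006,0,0],[-0.0012,0,0]], "rot": [[0,0,0],[0,0,0]]}}

```text
clock: 14.65
eef_pos: [463.7, -47.9, 122.7]
tcp_rot: [3.141, -0.003, 0.143]
contact_force: [6.2, 0.9, -3.9]
opening: 0.169
grasp_force: 97.5
```

{"fn": "carry_out", "kwargs": {"delta_pos": [[-0.0006,0,0],[-0.0012,0,0]], "rot": [[0,0,0],[0,0,0]]}}

```text
clock: 14.9
eef_pos: [462.5, -48.1, 122.7]
tcp_rot: [3.141, -0.003, 0.143]
contact_force: [5.2, 1.4, -2.9]
opening: 0.173
grasp_force: 97.5
```

{"fn": "carry_out", "kwargs": {"delta_pos": [[-0.0006,0,0],[-0.0012,0,0]], "rot": [[0,0,0],[0,0,0]]}}

```text
clock: 15.15
eef_pos: [461.3, -48.2, 122.7]
tcp_rot: [3.141, -0.003, 0.143]
contact_force: [5.9, 0.7, -3.2]
opening: 0.168
grasp_force: 97.5
```

{"fn": "carry_out", "kwargs": {"delta_pos": [[-0.0006,0,0],[-0.0012,0,0]], "rot": [[0,0,0],[0,0,0]]}}

```text
clock: 15.4
eef_pos: [460.1, -48.4, 122.7]
tcp_rot: [3.141, -0.003, 0.143]
contact_force: [5.5, 1.5, -3.5]
opening: 0.17
grasp_force: 97.5
```

{"fn": "carry_out", "kwargs": {"delta_pos": [[-0.0006,0,0],[-0.0012,0,0]], "rot": [[0,0,0],[0,0,0]]}}

```text
clock: 15.65
eef_pos: [459.0, -48.6, 122.7]
tcp_rot: [3.141, -0.003, 0.143]
contact_force: [5.9, 1.4, -3.5]
opening: 0.173
grasp_force: 97.5
```

{"fn": "carry_out", "kwargs": {"delta_pos": [[-0.0006,0,0],[-0.0012,0,0]], "rot": [[0,0,0],[0,0,0]]}}

```text
clock: 15.9
eef_pos: [457.8, -48.8, 122.7]
tcp_rot: [3.141, -0.003, 0.143]
contact_force: [5.8, 1.5, -3.8]
opening: 0.169
grasp_force: 97.5
```

{"fn": "carry_out", "kwargs": {"delta_pos": [[-0.0006,0,0],[-0.0012,0,0]], "rot": [[0,0,0],[0,0,0]]}}

```text
clock: 16.15
eef_pos: [456.6, -48.9, 122.7]
tcp_rot: [3.141, -0.003, 0.143]
contact_force: [5.4, 1.1, -3.9]
opening: 0.171
grasp_force: 97.5
```

{"fn": "carry_out", "kwargs": {"delta_pos": [[-0.0006,0,0],[-0.0012,0,0]], "rot": [[0,0,0],[0,0,0]]}}

```text
clock: 16.4
eef_pos: [455.4, -49.1, 122.7]
tcp_rot: [3.141, -0.003, 0.143]
contact_force: [5.9, 0.5, -3.1]
opening: 0.169
grasp_force: 97.5
```

{"fn": "carry_out", "kwargs": {"delta_pos": [[-0.0006,0,0],[-0.0012,0,0]], "rot": [[0,0,0],[0,0,0]]}}

```text
clock: 16.65
eef_pos: [454.2, -49.3, 122.7]
tcp_rot: [3.141, -0.003, 0.143]
contact_force: [6.2, 1.5, -2.8]
opening: 0.167
grasp_force: 97.5
```

{"fn": "carry_out", "kwargs": {"delta_pos": [[-0.0006,0,0],[-0.0012,0,0]], "rot": [[0,0,0],[0,0,0]]}}

```text
clock: 16.9
eef_pos: [453.0, -49.5, 122.7]
tcp_rot: [3.141, -0.003, 0.143]
contact_force: [5.4, 1.3, -3.9]
opening: 0.173
grasp_force: 97.5
```

{"fn": "carry_out", "kwargs": {"delta_pos": [[-0.0006,0,0],[-0.0012,0,0]], "rot": [[0,0,0],[0,0,0]]}}

```text
clock: 17.15
eef_pos: [451.9, -49.6, 122.7]
tcp_rot: [3.141, -0.003, 0.143]
contact_force: [7.0, 0.9, -3.2]
opening: 0.166
grasp_force: 97.5
```

{"fn": "carry_out", "kwargs": {"delta_pos": [[-0.0005,0,0],[-0.001,0,0]], "rot": [[0,0,0],[0,0,0]]}}

```text
clock: 17.4
eef_pos: [450.9, -49.8, 122.7]
tcp_rot: [3.141, -0.003, 0.143]
contact_force: [7.4, 1.6, -4.1]
opening: 0.168
grasp_force: 97.4
```

{"fn": "carry_out", "kwargs": {"delta_pos": [[-0.0004,0,0],[-0.0008,0,0]], "rot": [[0,0,0],[0,0,0]]}}

```text
clock: 17.65
eef_pos: [450.9, -49.9, 122.9]
tcp_rot: [3.141, -0.005, 0.143]
contact_force: [8.8, 1.9, -5.1]
opening: 0.17
grasp_force: 97.5
```

The TCP has stopped moving and the force is rising. One small step should confirm the stop.

{"fn": "carry_out", "kwargs": {"delta_pos": [[-0.0003,0,0],[-0.0006,0,0]], "rot": [[0,0,0],[0,0,0]]}}

```text
clock: 17.9
eef_pos: [450.8, -50.0, 123.0]
tcp_rot: [3.141, -0.006, 0.143]
contact_force: [11.2, 3.3, -5.9]
opening: 0.171
grasp_force: 97.5
```

The stop is confirmed: 11 N with no motion. I'll back off, raise and withdraw.

{"fn": "carry_out", "kwargs": {"delta_pos": [[0.003,0,0],[0.006,0,0],[0.01,0,0],[0.01,0,-0.006],[0.01,0,-0.014],[0.01,0,-0.022],[0.01,0,-0.026],[0.01,0,-0.026]], "rot": [[0,0,0],[0,0,0],[0,0,0],[0,0,0],[0,0,0],[0,0,0],[0,0,0],[0,0,0]]}}

```text
clock: 18.9
eef_pos: [458.1, -48.6, 148.7]
tcp_rot: [3.141, -0.001, 0.142]
contact_force: [-0.3, 0.6, -1.6]
opening: 0.169
grasp_force: 98.1
```

Run:
```python
from h import *
s=r.sense();print(s["eef_pos"],s["tcp_rot"],s["contact_force"])
go((343.8,-65.8,149,.1425),(343.8,-65.8,187,.1425),(380.8,-284.4,187.2,-.042))
```

```text
[458.08467749 -48.588486   148.73697127] [ 3.14142118e+00 -8.18749702e-04  1.42486203e-01] [-0.2735593   0.63234692 -1.60347316]
delta [-0.1156  0.0008 -0.0004] rot [ 0.01 -0.05 -0.  ]
delta [-0.1155  0.0008 -0.0384] rot [ 0.01 -0.05 -0.  ]
delta [-0.11    0.2225 -0.0385] rot [ 1.000e-02 -5.000e-02  1.057e+01]
```

{"fn": "carry_out", "kwargs": {"delta_pos": [[-0.01,0,0],[-0.03,0,0],[-0.06,0,0],[-0.09,0,0],[-0.116,0,0],[-0.116,0.001,-0.01],[-0.116,0.001,-0.03],[-0.116,0.001,-0.0385]], "rot": [[0,0,0],[0,0,0],[0,0,0],[0,0,0],[0,0,0],[0,0,0],[0,0,0],[0,0,0]]}}

```text
clock: 19.9
eef_pos: [344.6, -66.2, 188.1]
tcp_rot: [3.141, -0.002, 0.142]
contact_force: [0.3, -0.3, -1.8]
opening: 0.17
grasp_force: 98.1
```

{"fn": "carry_out", "kwargs": {"delta_pos": [[0,0.03,0],[0,0.07,0],[0,0.12,0],[0,0.165,0],[0,0.2,0],[0.003,0.22,0],[0.006,0.222,0],[0.006,0.222,0]], "rot": [[0,0,1],[0,0,3],[0,0,6],[0,0,8],[0,0,10],[0,0,10.57],[0,0,10.57],[0,0,10.57]]}}

```text
clock: 20.9
eef_pos: [380.7, -284.0, 186.5]
tcp_rot: [-3.141, 0.001, -0.041]
contact_force: [-0.4, -0.1, -1.4]
opening: 0.168
grasp_force: 98.1
```

Run:
```python
from h import *
import cv2
s=r.sense();print(s["clock"],s["eef_pos"],s["tcp_rot"],s["contact_force"])
go((380.8,-284.4,187.2,-.042))
t=r.grab_frame("top");u=r.grab_frame("scene")
a=cv2.resize(t[202:342,400:500],None,fx=4,fy=4,interpolation=3);b=cv2.resize(u[130:270,180:280],None,fx=4,fy=4,interpolation=3)
n=np.hstack([a,b]);o=cv2.imread("pics/c4.png")
cv2.imwrite("pics/c7.png",n)
# compare shaft-tip patch with the picture after lift
for nm,(x,y) in(("top tip",(233,90)),("top hf",(235,348)),("scene tip",(487,330)),("scene hf",(560,140))):
    p=o[y-24:y+24,x-24:x+24];q=n[y-56:y+56,x-56:x+56];m=cv2.minMaxLoc(cv2.matchTemplate(q,p,5));print(nm,m[1],(np.array(m[3])-32)/4)
```

```text
20.9 [ 380.72015018 -283.98682189  186.54610355] [-3.14081194e+00  6.27907306e-04 -4.11105986e-02] [-0.44478431 -0.11917956 -1.42856092]
delta [ 0.0001  0.0004 -0.0007] rot [-0.04  0.04  0.05]
top tip 0.9516047239303589 [0. 0.]
top hf 0.9808420538902283 [0. 0.]
scene tip 0.9706118702888489 [0. 0.]
scene hf 0.991963267326355 [0. 0.]
```

The rod hasn't shifted in the grip, so I'll lower it into the forks.

{"fn": "carry_out", "kwargs": {"delta_pos": [[0,0,0.02],[0,0,0.045],[0,0,0.065],[0,0,0.075],[0,0,0.083],[0,0,0.09],[0,0,0.093],[0,0,0.095]], "rot": [[0,0,0],[0,0,0],[0,0,0],[0,0,0],[0,0,0],[0,0,0],[0,0,0],[0,0,0]]}}

```text
clock: 22.0
eef_pos: [380.8, -285.0, 91.9]
tcp_rot: [3.141, -0.0, -0.042]
contact_force: [-0.6, 0.0, -1.4]
opening: 0.173
grasp_force: 98.1
```

{"fn": "carry_out", "kwargs": {"delta_pos": [[0,0,0.0015],[0,0,0.003],[0,0,0.004],[0,0,0.004],[0,0,0.004]], "rot": [[0,0,0],[0,0,0],[0,0,0],[0,0,0],[0,0,0]]}}

```text
clock: 22.62
eef_pos: [380.7, -284.9, 87.8]
tcp_rot: [-3.142, 0.0, -0.042]
contact_force: [0.3, 0.0, -0.6]
opening: 0.168
grasp_force: 98.1
```

One more millimetre down, then release slightly and retreat.

{"fn": "carry_out", "kwargs": {"delta_pos": [[0,0,0.0005],[0,0,0.001],[0,0,0.001]], "rot": [[0,0,0],[0,0,0],[0,0,0]]}}

```text
clock: 23.0
eef_pos: [380.7, -284.9, 86.8]
tcp_rot: [3.142, -0.0, -0.042]
contact_force: [-0.2, 0.5, -0.1]
opening: 0.171
grasp_force: 98.3
```

{"fn": "carry_out", "kwargs": {"delta_pos": [[0,0,0],[0,0,0],[0,0,0],[0,0,0],[0,0,0],[0,0,0]], "rot": [[0,0,0],[0,0,0],[0,0,0],[0,0,0],[0,0,0],[0,0,0]], "claw": 0.06}}

```text
clock: 23.75
eef_pos: [380.7, -284.9, 86.8]
tcp_rot: [-3.142, 0.0, -0.042]
contact_force: [0.2, 0.3, -0.3]
opening: 0.704
grasp_force: 0.0
```

{"fn": "carry_out", "kwargs": {"delta_pos": [[0,0,-0.01],[0,0,-0.03],[0,0,-0.06],[0,0,-0.1],[0,0,-0.13],[0,0,-0.15],[-0.06,0.05,-0.15],[-0.06,0.05,-0.15]], "rot": [[0,0,0],[0,0,0],[0,0,0],[0,0,0],[0,0,0],[0,0,0],[0,0,0],[0,0,0]]}}

```text
clock: 24.75
eef_pos: [317.0, -333.3, 237.7]
tcp_rot: [3.141, -0.0, -0.043]
contact_force: [-0.8, -1.1, -0.1]
opening: 0.703
grasp_force: 0.0
```

Run:
```python
from h import *
import cv2
s=r.sense();print(s["clock"],s["eef_pos"],s["opening"],s["contact_force"])
t=r.grab_frame("top");u=r.grab_frame("scene")
f=lambda i,y,x:cv2.resize(i[y:y+140,x:x+100],None,fx=2.66,fy=4,interpolation=3)
f=lambda i,y,x:cv2.resize(i[y:y+140,x:x+88],None,fx=3,fy=3,interpolation=3)
cv2.imwrite("pics/c8.png",np.hstack([f(t,222,405),f(u,130,190),f(t,120,290)]))
o=cv2.imread("pics/top0.png");so=cv2.imread("pics/scene0.png")
for nm,a,b,x,y in(("tip",o,t,449,232),("hf",o,t,449,290),("stip",so,u,209,230),("shf",so,u,225,188)):
    p=b[y-8:y+8,x-8:x+8];m=cv2.minMaxLoc(cv2.matchTemplate(a[y-16:y+16,x-16:x+16],p,5));print(nm,m[1],np.array(m[3])-8)
```

```text
24.75 [ 316.9743082  -333.30890872  237.72230673] 0.7026896841271426 [-0.778993   -1.10453764 -0.07470582]
tip 0.9898597002029419 [0 0]
hf 0.9923548102378845 [0 0]
stip 0.979321300983429 [0 0]
shf 0.9942001104354858 [0 0]
```

View pics/c8.png

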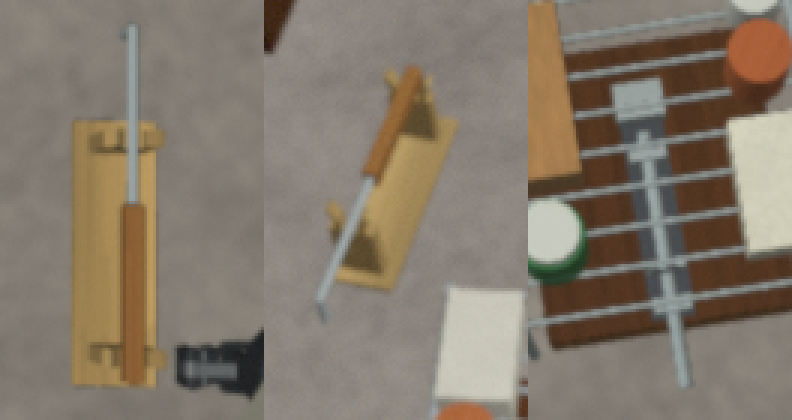

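The rod is seated exactly where it began, with the tip at crop (132,27). The bolt is drawn, with the tab at (668,262), and the gripper is clear.

```bash
python3 -c "
from rig import r
print(r.sign_off())"
```

```text
the job is handed in; nothing more can be done
None
```

I pulled the bolt back about 47 mm until it met its stop (about 11 N read at the wrist), and the rod is seated in its rest where it was; I handed the job in at about 25 s, and no verdict was shown.

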